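Set the photometer to its dark station

TASK

The bench photometer is to be zeroed in the dark: press the front of its hood so that the push latch lets go and the hood springs open, then turn the aperture disc underneath, click by click, until its blank station (the one with no hole) has clicked in at the pointer of the light port. Then swing the hood shut and press its front once more so that the latch holds it closed, without disturbing the beaker, wash bottle and sample jar standing round it.

Things in the scene. Friction and masses are not known exactly. Their poses are not given: they have to be found in the camera images.
- meter: the photometer's fixed off-white housing, 215 mm wide (y) and deep (x); origin on the bench top; x points from its sloped display front to its hinge side at the back, y to its left, z up. The deck is 50 mm high; on it a black plinth, 64 mm high, carries the disc, and a 16 mm high black cap stands to the right of the hood
- hood (a joint): grey hood over the disc (132 x 136 x 43 mm box, open below), hinged at its back edge: 0 = held shut by the latch, 1.83 rad = fully open, 15 degrees past upright; below 0 = pressed in, soft stop at -0.064. A spring of some 3 N at the front edge opens it in 1.5 s. Press past -0.045 and let go: a latched hood springs open; one swung down from open stays latched at 0. Each such press changes the state
- hood_pad (a point): middle of the top of the ribbed black rubber press pad (16 x 44 mm) at the front edge of the hood's top; moves with the hood: 125 mm from the hinge axis along the hood and 50 mm square to it. The hood's front wall is 13 mm further out; its flat outer top face lies 3 mm under this point. Axes are the hood's (z leaves its top face)
- hood_hinge (a point): middle of the hood's hinge axis, 56 mm above the bench; the axis runs along the meter's y. From here the shut hood's top face is 47 mm up and its front wall 138 mm towards the front; fully open, its free edge is 175 to 190 mm above the bench and the outer face there is about 80 mm behind the hinge
- disc (a joint): angle of the aperture disc, positive counter-clockwise seen from above, no end stops: 0 (or a full turn, 6.283) = blank station at the light port. Six click stops 60 degrees (1.047 rad) apart; let go, it snaps into the nearest one; about 0.07 N m moves it out of a stop
- knob (a point): centre of the black bar grip on the disc's axis, 84 mm above the bench: 12 mm thick (its own x) and 42 mm long (own y); top 12 mm above this point, foot 14 mm below it on the disc's top. Axes turn with the disc; +y, marked by a light line on the grip's top, points to the blank station. The disc is 84 mm across, its axis 78 mm in front of the hinge axis
- blank (a point): centre of the blank station on the disc's top, 31 mm from the axis: a steel-ringed plug with no hole; the other five stations have round black holes 8 to 14 mm across
- port (a point): the light port, fixed on the meter, left (+y) of the disc's axis by 31 mm, under the disc's edge; an aluminium block with a pointer stands just outside the disc there, as high as the disc
- beaker: bystander: clear glass beaker, 73 mm across, 93 mm high; origin under its centre
- wash_bottle: bystander: white squeeze bottle with red cap and bent spout, 65 mm across, 194 mm high; origin on the bench near its foot
- jar: bystander: small sample jar with a light grey lid, 49 mm across, 60 mm high; origin under its centre

How it is judged:
On the way, in this order (a step that is already met when the one before it is completed fails the run):
1. the latch has let go and the hood has sprung open (value of joint hood above 1.4 rad), for 0.2 s.
2. with the hood open, the blank station stands at the light port (horizontal distance between blank and port below 0.005 m and value of joint hood above 1 rad), for 0.2 s.
At the end, for the whole second after the job is handed in: The blank station is clicked in at the light port (within 5 mm) and the hood is shut and held by its latch alone, neither pressed in nor risen (within about 0.03 rad of its latched position), at rest (value of joint hood between -0.025 and 0.03 rad and velocity of joint hood below 0.05 rad/s and horizontal distance between blank and port below 0.005 m); the robot touches nothing.
It fails at once if the beaker, wash bottle or sample jar was moved by more than 30 mm or tipped (distance of any of beaker, wash_bottle, jar from where it was at the start of the episode above 0.03 m or angle between any of beaker, wash_bottle, jar's own z axis and vertical above 0.4 rad).
It also fails if it takes over 72 s, if anything falls off the work surface, if the arm or the gripper's body presses on something with over 40 N, if the wrist force passes 120 N, or if a joint passes its speed limit or range.

ROBOT

A 7-joint arm with a two-finger parallel gripper is mounted at the origin on a cart in front of the work surface, level with it; the furniture and walls round the work are solid. World frame = base frame: x ahead of the robot, y to its left, z up, the work surface at z = 0. Lengths are in m, angles in rad, forces in N, time in s.
With the tool pointing down it reaches from about 0.4 to 0.85 m from the base axis. Payload 10.4 kg.
Tool frame: the origin (TCP) lies on the centre line of the jaws, within the pads' length; the fingertips stand 11 mm ahead of it and the grasp point (between the pads) lies 8 mm behind it (manip.finger_overhang is the distance from the TCP to the fingertips, in m); z points along the fingers, y is the line along which they close (so a half turn about z gives the same grasp; the last joint's range is limited). The gripper opens to 85 mm and grips with 20 to 120 N. Pads are 22 mm wide; open, the fingers measure 114 mm over their backs; the gripper's body (76 mm by 85 mm) begins 54 mm behind the grasp point. The pads swing forward as they close: fully open they stand 13 mm farther back than shut.
Start: joints at [1.08, 0.332, -0.065, 1.46, 0.022, 1.35, -0.088], TCP at [0.282, -0.558, 0.242] pointing down, gripper open.
Joint ranges: [-2.6, 2.6], [-0.5, 2.12], [-1.47, 1.34], [0.16, 2.42], [-1.27, 4.41], [0.06, 2.06], [-2.6, 2.6]. Speed limits (rad/s): [2.22, 2.22, 2.79, 2.79, 3.14, 3.14, 3.14].

INTERFACE

Orientations are given as a unit quaternion [x, y, z, w].
In Python, from workcell import manip, imaging, workorder gives the robot as it stands.
- The arm moves only by the tool jog_arm, never from a script. Its argument "deltas" is a list of rows, each an object with "gripper": the opening, from 0 (shut) to 1 (fully open); "offset": the shift along the tool's x, y, z in m, a list of three; "rotation": the turn, a rotation vector about the tool's x, y, z in degrees, a list of three. In form: [{"gripper": gripper, "offset": [tx, ty, tz], "rotation": [ax, ay, az]}, ...]. A call has 1 to 20 rows; each row shifts and turns the commanded pose from where the row before left it, along the tool's axes as they then stand; what a row does not reach is not made up. A row lasts 1/10 s, in which the tool goes at most 50 mm and 8.59 degrees, less where a joint would pass 70% of its speed; a pose out of reach is approached as far as the arm can. A call with a gripper value outside its range is refused whole. The fingers move at their own pace and stop on an object; "newtons" is the grip in N (left out, the last holds). Time passes only in rows, so rows that do not move let the fingers close. It gives the time, the measured TCP pose, the force, the opening and the grip force at its end, in the units of the state.
- manip.get_obs(): the state, without advancing time (a new reading comes with each control period).
- imaging.camera(name): name is "scene" or "top" or "wrist"; returns the picture (420x560x3 uint8, blue, green, red); there is no depth.
- imaging.camera_model(name): a dict with "camera_matrix" (3x3 intrinsics, pixels), "world_to_cam" (4x4, takes a point from world to camera coordinates); the wrist camera has in their place "hand_eye" (4x4, takes a point from camera to tool coordinates, whose origin is the TCP and whose axes are the flange's). Camera axes: x right, y up, looking along -z (the intrinsics and any distortion apply to the point x, -y, -z); pixel columns grow to the right and rows downward; lengths in m; the calibration is good to about 2 mm. A picture is of the moment at which its call begins: read the wrist's pose just before it. camera_model takes no time and is no camera call.
- workorder.hand_in(): hands the job in; it is judged then, once.
The state is a dict: "clock": time; "joint_pos": joint angles; "joint_velocities": joint speeds; "tau": joint torques, N m; "position": TCP position; "ee_rot": TCP orientation; "ft_force": force on the tool from outside, world axes, zero at the start; "torque": the same for the moment, N m; "grip_width": opening from 0.0 (shut) to 1.0 (fully open); "grasp_force": force on a finger pad.
Only numpy, scipy, OpenCV 4.12 (cv2) and the standard library are available. Lean on these libraries where they do the work, as an engineer would, in place of code of your own. Each camera call takes 0.05 s, during which the arm holds its last target. There are 200 camera calls.

## Working session

There is one attempt and no reset: what is moved stays moved. The work goes in short steps, Python scripts to look and compute and a tool call to move; the robot and the scene stay as the last step left them, time stands still between calls to the robot, and variables do not carry over. Pictures are saved under pics/ and viewed, at most 10 in all, crops included, and the job is handed in when it is done.

Besides the shell and the picture viewer there is one more tool, called after "Emit:" by a JSON object that holds its "method" and its "body". jog_arm: Moves the arm, as the interface text tells. Its arguments: {"type":"object","properties":{"deltas":{"type":"array","items":{"type":"object","properties":{"gripper":{"type":"number"},"offset":{"type":"array","items":{"type":"number"}},"rotation":{"type":"array","items":{"type":"number"}}}}},"newtons":{"type":"number"}},"required":["deltas"]}

```bash
mkdir -p pics; python3 - <<'E'
from workcell import manip, imaging
import cv2,numpy as np
np.set_printoptions(precision=4,suppress=True)
o=manip.get_obs();print(o)
for n in("scene","top"):
    cv2.imwrite(f"pics/{n}0.png",imaging.camera(n));print(imaging.camera_model(n))
print(imaging.camera_model("wrist"),manip.finger_overhang)
E
```

```text
{'clock': 0.0, 'joint_pos': array([ 1.0804,  0.3329, -0.0647,  1.4609,  0.0216,  1.3499, -0.0885]), 'joint_velocities': array([ 0.0004,  0.0011, -0.    ,  0.0003, -0.0008,  0.002 , -0.0009]), 'tau': array([  0.0001, -62.5442,   0.0493, -39.1592,   0.0162,   0.01  ,
        -0.    ]), 'position': array([ 0.2816, -0.5575,  0.2415]), 'ee_rot': array([ 0.9728,  0.2318, -0.0002, -0.0007]), 'ft_force': array([ 0.4871, -0.6203,  0.1591]), 'torque': array([-0.0342,  0.0317,  0.09  ]), 'grasp_force': 0.0, 'grip_width': 1.001856798217639}
{'camera_matrix': array([[502.5174,   0.    , 279.6964],
       [  0.    , 502.5174, 204.2185],
       [  0.    ,   0.    ,   1.    ]]), 'world_to_cam': array([[-0.692 , -0.7218,  0.0115,  0.3641],
       [ 0.3446, -0.3164,  0.8838, -0.2747],
       [-0.6343,  0.6156,  0.4677, -1.0882],
       [ 0.    ,  0.    ,  0.    ,  1.    ]])}
{'camera_matrix': array([[503.0236,   0.    , 284.8555],
       [  0.    , 503.0236, 208.3919],
       [  0.    ,   0.    ,   1.    ]]), 'world_to_cam': array([[-0.0018, -0.9999, -0.0109,  0.0041],
       [ 0.9991, -0.0023,  0.0428, -0.5474],
       [-0.0428, -0.0108,  0.999 , -1.6249],
       [ 0.    ,  0.    ,  0.    ,  1.    ]])}
{'camera_matrix': array([[315.4098,   0.    , 279.7737],
       [  0.    , 315.4098, 213.1859],
       [  0.    ,   0.    ,   1.    ]]), 'hand_eye': array([[-0.0009,  0.9583,  0.2857,  0.0734],
       [ 1.    ,  0.001 , -0.0001,  0.0003],
       [-0.0004,  0.2857, -0.9583, -0.1312],
       [ 0.    ,  0.    ,  0.    ,  1.    ]])} 0.011
```

View pics/top0.png

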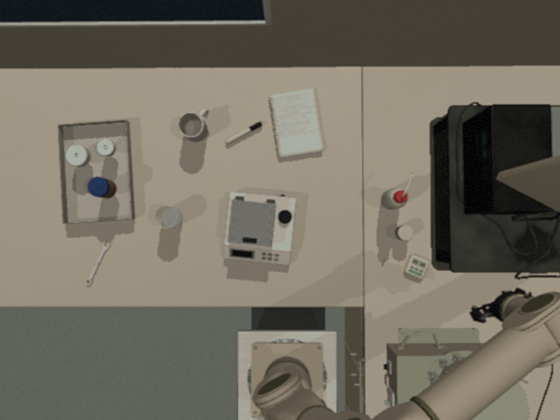

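View pics/scene0.png

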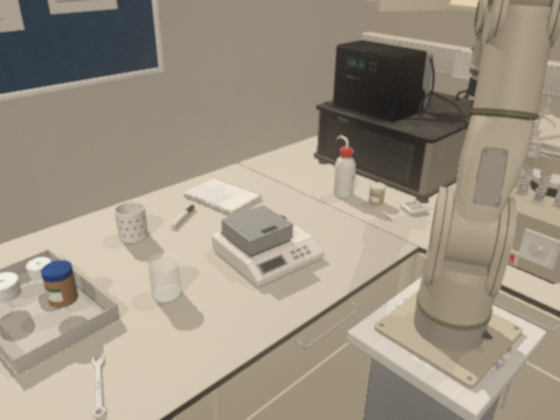

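The top view shows the meter at about (260,228) with its hood at about (252,222) and the pad at about (250,241). The beaker is at (170,217), the bottle at (397,198) and the jar at (404,233), all well clear. Next I'll measure the hood.

```bash
cat > h.py <<'E'
import numpy as np,cv2
from scipy.spatial.transform import Rotation as R
from workcell import manip, imaging
np.set_printoptions(precision=4,suppress=True)
def cam(name,obs=None):
    m=imaging.camera_model(name);K=m["camera_matrix"]
    if name=="wrist":
        T=np.eye(4);T[:3,:3]=R.from_quat(obs["ee_rot"]).as_matrix();T[:3,3]=obs["position"]
        return K,T@m["hand_eye"]
    return K,np.linalg.inv(m["world_to_cam"])
def ray(KT,uv,z):
    K,T=KT;out=[]
    for u,v in np.reshape(uv,(-1,2)):
        d=T[:3,:3]@np.array([(u-K[0,2])/K[0,0],-(v-K[1,2])/K[1,1],-1]);o=T[:3,3]
        out.append(o+d*(z-o[2])/d[2])
    return np.array(out)
def proj(KT,P):
    K,T=KT;c=(np.asarray(P).reshape(-1,3)-T[:3,3])@T[:3,:3]
    return np.c_[K[0,2]-K[0,0]*c[:,0]/c[:,2],K[1,2]+K[1,1]*c[:,1]/c[:,2]]
E
python3 - <<'E'
from h import *
im=cv2.imread("pics/top0.png");g=im.max(2)
KT=cam("top")
print(g[222,225:300]);print(g[190:270,240])
c=cv2.resize(im[180:275,215:310],None,fx=6,fy=6,interpolation=cv2.INTER_CUBIC);cv2.imwrite("pics/crop0.png",c)
# hood: grey mid tone, pad/cap: dark
m=np.zeros_like(g);m[185:270,220:300]=((g[185:270,220:300]<150))*255
n,l,s,ce=cv2.connectedComponentsWithStats(m)
for i in range(1,n):
    if s[i,4]>15:
        r=cv2.minAreaRect(np.argwhere(l==i)[:,::-1].astype(np.float32));print(s[i],ce[i],r)
        print(ray(KT,cv2.boxPoints(r),.103))
E
```

```text
[149 155 164 166 146 120 109 110 109 110 112 109 111 109 110 110 111 109
 110 111 112 109 113 110 110 111 110 111 111 108 110 111 110 111 112 110
 110 112 111 111 112 113 113 109 104 106 110 105 106 143 166 170 166 148
 118  88  62  40  23  16  21  32  46  78 116 155 173 167 149 140 141 143
 144 143 145]
[145 143 148 167 176 166 115  66  63  75  90 109 112 111 110 110 111 110
 112 109 111 110 111 109 110 112 110 111 110 111 111 110 110 111 110 111
 110 110 109 110 111 110 112 110 112 111 111 114 113 106 108 112 110 121
 139 143 137 132 129 100  57  26  13  14  14  21  49  99 131 129 112 117
 121 121 122 120 122 119 120 120]
[ 220  187   80   83 4706] [255.8787 232.0096] ((259.5, 228.0), (82.0, 79.0), 90.0)
[[ 0.61    0.2018  0.103 ]
 [ 0.6093 -0.0416  0.103 ]
 [ 0.3581 -0.0409  0.103 ]
 [ 0.3583  0.2008  0.103 ]]
[277 209  16  19 221] [284.0769 217.7059] ((283.4000244140625, 217.7000274658203), (14.758048057556152, 17.8885440826416), 26.56505012512207)
[[ 0.5006  0.0391  0.103 ]
 [ 0.5497  0.0144  0.103 ]
 [ 0.5293 -0.0261  0.103 ]
 [ 0.4803 -0.0014  0.103 ]]
```

View pics/crop0.png

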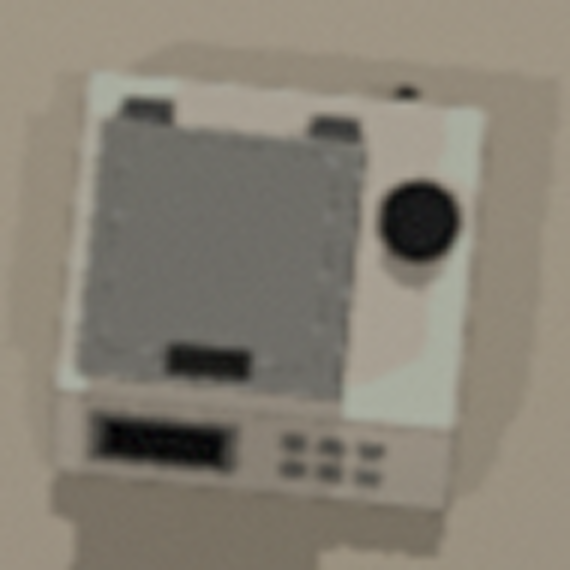

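The crop shows the hood's top corners at about (103,121), (362,146), (345,400) and (78,375), and the pad centre at about (208,361).

```bash
python3 - <<'E'
from h import *
KT=cam("top")
f=lambda p:(np.array(p)+.5)/6-.5+[215,180]
C=ray(KT,f([(103,121),(362,146),(345,400),(78,375)]),.103);print(C)
for a,b in((0,1),(1,2),(2,3),(3,0)):print(C[b]-C[a],np.linalg.norm(C[b]-C[a]))
im=cv2.imread("pics/top0.png");g=im.max(2)
m=np.zeros_like(g);m[235:246,238:262]=(g[235:246,238:262]<70)*255
r=cv2.minAreaRect(cv2.findNonZero(m));print(r)
ys,xs=np.nonzero(m);print("pad",ray(KT,[(xs.mean(),ys.mean())],.106))
w=(110.-g[233:248,236:264]).clip(0);yy,xx=np.mgrid[233:248,236:264];w[w<30]=0
print("padw",ray(KT,[((w*xx).sum()/w.sum(),(w*yy).sum()/w.sum())],.106))
# deck corners (50mm): crop TL(97,72) TR(483,112) BRdeck(455,428)
D=ray(KT,f([(97,72),(483,112),(455,428),(58,388)]),.05);print(D,D[1]-D[0],D[2]-D[1])
# bystanders
for n,p,z in(("jar",(404,232),.06),("bottle cap",(400,198),.17),("beaker",(171,217),.09)):print(n,ray(KT,[p],z))
E
```

```text
[[0.5705 0.1654 0.103 ]
 [0.5574 0.0325 0.103 ]
 [0.4276 0.0413 0.103 ]
 [0.4405 0.1778 0.103 ]]
[-0.0132 -0.1329  0.    ] 0.1335303397151612
[-0.1298  0.0088  0.    ] 0.1301098356974866
[0.0129 0.1365 0.    ] 0.13712948580107506
[ 0.13   -0.0124  0.    ] 0.13061325978277652
((249.5, 239.5), (5.0, 13.0), 90.0)
pad [[0.4473 0.1103 0.106 ]]
padw [[0.4472 0.1112 0.106 ]]
[[ 0.5998  0.1748  0.05  ]
 [ 0.578  -0.03    0.05  ]
 [ 0.411  -0.0148  0.05  ]
 [ 0.4324  0.195   0.05  ]] [-0.0218 -0.2049  0.    ] [-0.167   0.0152  0.    ]
jar [[ 0.4703 -0.3719  0.06  ]]
bottle cap [[ 0.5704 -0.3366  0.17  ]]
beaker [[0.5182 0.3555 0.09  ]]
```

```bash
cat >> h.py <<'E'
def yaw(o):
    x=R.from_quat(o["ee_rot"]).as_matrix()[:,0];return np.degrees(np.arctan2(x[1],x[0]))
def plan(target,tyaw,n,g):
    o=manip.get_obs();p=o["position"].copy();y=yaw(o);print("from",p,y,o["clock"])
    dy=(tyaw-y+180)%360-180; step=-round(dy/n,1); start=p.copy()
    for i in range(n):
        Y=np.radians(y);d=start+(target-start)*(i+1)/n-p
        M=np.array([[np.cos(Y),np.sin(Y),0],[np.sin(Y),-np.cos(Y),0],[0,0,-1]])
        q=np.round(M@d,3);p=p+M.T@q
        print('{"gripper":%g,"offset":[%g,%g,%g],"rotation":[0,0,%g]},'%(g,*(q+0),step),end="");y-=step
    print("\n->",p,y)
E
python3 - <<'E'
from h import *
plan(np.array([.44,.111,.27]),84.6,18,0)
E
```

```text
from [ 0.2816 -0.5576  0.2416] 26.802338272314636 0.1
{"gripper":0,"offset":[0.025,-0.029,-0.002],"rotation":[0,0,-3.2]},{"gripper":0,"offset":[0.026,-0.028,-0.001],"rotation":[0,0,-3.2]},{"gripper":0,"offset":[0.028,-0.026,-0.002],"rotation":[0,0,-3.2]},{"gripper":0,"offset":[0.029,-0.025,-0.001],"rotation":[0,0,-3.2]},{"gripper":0,"offset":[0.03,-0.023,-0.002],"rotation":[0,0,-3.2]},{"gripper":0,"offset":[0.032,-0.021,-0.001],"rotation":[0,0,-3.2]},{"gripper":0,"offset":[0.033,-0.02,-0.002],"rotation":[0,0,-3.2]},{"gripper":0,"offset":[0.033,-0.017,-0.002],"rotation":[0,0,-3.2]},{"gripper":0,"offset":[0.035,-0.016,-0.001],"rotation":[0,0,-3.2]},{"gripper":0,"offset":[0.036,-0.014,-0.002],"rotation":[0,0,-3.2]},{"gripper":0,"offset":[0.036,-0.011,-0.001],"rotation":[0,0,-3.2]},{"gripper":0,"offset":[0.037,-0.01,-0.002],"rotation":[0,0,-3.2]},{"gripper":0,"offset":[0.038,-0.008,-0.002],"rotation":[0,0,-3.2]},{"gripper":0,"offset":[0.037,-0.005,-0.001],"rotation":[0,0,-3.2]},{"gripper":0,"offset":[0.038,-0.004,-0.002],"rotation":[0,0,-3.2]},{"gripper":0,"offset":[0.039,-0.001,-0.001],"rotation":[0,0,-3.2]},{"gripper":0,"offset":[0.038,0.001,-0.002],"rotation":[0,0,-3.2]},{"gripper":0,"offset":[0.038,0.003,-0.001],"rotation":[0,0,-3.2]},
-> [0.44   0.1113 0.2696] 84.40233827231468
```

Emit:
{"method": "jog_arm", "body": {"deltas": [{"gripper":0,"offset":[0.025,-0.029,-0.002],"rotation":[0,0,-3.2]},{"gripper":0,"offset":[0.026,-0.028,-0.001],"rotation":[0,0,-3.2]},{"gripper":0,"offset":[0.028,-0.026,-0.002],"rotation":[0,0,-3.2]},{"gripper":0,"offset":[0.029,-0.025,-0.001],"rotation":[0,0,-3.2]},{"gripper":0,"offset":[0.03,-0.023,-0.002],"rotation":[0,0,-3.2]},{"gripper":0,"offset":[0.032,-0.021,-0.001],"rotation":[0,0,-3.2]},{"gripper":0,"offset":[0.033,-0.02,-0.002],"rotation":[0,0,-3.2]},{"gripper":0,"offset":[0.033,-0.017,-0.002],"rotation":[0,0,-3.2]},{"gripper":0,"offset":[0.035,-0.016,-0.001],"rotation":[0,0,-3.2]},{"gripper":0,"offset":[0.036,-0.014,-0.002],"rotation":[0,0,-3.2]},{"gripper":0,"offset":[0.036,-0.011,-0.001],"rotation":[0,0,-3.2]},{"gripper":0,"offset":[0.037,-0.01,-0.002],"rotation":[0,0,-3.2]},{"gripper":0,"offset":[0.038,-0.008,-0.002],"rotation":[0,0,-3.2]},{"gripper":0,"offset":[0.037,-0.005,-0.001],"rotation":[0,0,-3.2]},{"gripper":0,"offset":[0.038,-0.004,-0.002],"rotation":[0,0,-3.2]},{"gripper":0,"offset":[0.039,-0.001,-0.001],"rotation":[0,0,-3.2]},{"gripper":0,"offset":[0.038,0.001,-0.002],"rotation":[0,0,-3.2]},{"gripper":0,"offset":[0.038,0.003,-0.001],"rotation":[0,0,-3.2]},{"gripper":0,"offset":[0,0,0],"rotation":[0,0,0]},{"gripper":0,"offset":[0,0,0],"rotation":[0,0,0]}]}}

```text
clock: 2.1
position: [0.4399, 0.1115, 0.27]
ee_rot: [0.74, 0.672, -0.0, -0.0]
ft_force: [0.4, -0.8, -0.4]
grip_width: 0.001
grasp_force: 0.0
```

```bash
python3 - <<'E'
from h import *
o=manip.get_obs();im=imaging.camera("wrist");print(o["position"],yaw(o),o["grip_width"],o["ft_force"])
KT=cam("wrist",o);print(proj(KT,[[.447,.111,.106],[.5716,.0992,.103]]))
cv2.imwrite("pics/w1.png",im)
E
```

```text
[0.4399 0.1115 0.27  ] 84.49078913795748 0.0006201898843028229 [ 0.3634 -0.8035 -0.3913]
[[286.5476 197.8449]
 [415.3914 196.8013]]
```

View pics/w1.png

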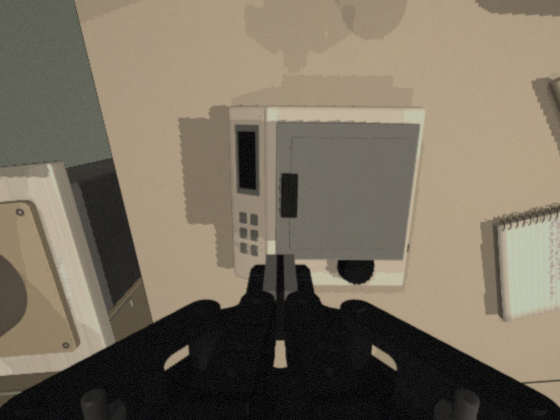

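The wrist view shows the pad at about (289,195), 2–3 px from where I predicted, so the position holds to about 2 mm. Next I press.

Emit:
{"method": "jog_arm", "body": {"deltas": [{"gripper":0,"offset":[0,0.009,0.03],"rotation":[0,0,0]},{"gripper":0,"offset":[0,0,0.04],"rotation":[0,0,0]},{"gripper":0,"offset":[0,0,0.04],"rotation":[0,0,0]},{"gripper":0,"offset":[0,0,0.03],"rotation":[0,0,0]},{"gripper":0,"offset":[0,0,0.01],"rotation":[0,0,0]},{"gripper":0,"offset":[0,0,0.004],"rotation":[0,0,0]},{"gripper":0,"offset":[0,0,0.003],"rotation":[0,0,0]},{"gripper":0,"offset":[0,0,0.002],"rotation":[0,0,0]},{"gripper":0,"offset":[0,0,0.001],"rotation":[0,0,0]},{"gripper":0,"offset":[0,0,0],"rotation":[0,0,0]}]}}

```text
clock: 3.15
position: [0.4495, 0.1102, 0.1109]
ee_rot: [0.741, 0.672, 0.0, 0.0]
ft_force: [-3.2, -0.9, 3.2]
grip_width: 0.003
grasp_force: 1.9
```

Emit:
{"method": "jog_arm", "body": {"deltas": [{"gripper":0,"offset":[0,0,0.001],"rotation":[0,0,0]},{"gripper":0,"offset":[0,0,0.001],"rotation":[0,0,0]},{"gripper":0,"offset":[0,0,0],"rotation":[0,0,0]}]}}

```text
clock: 3.45
position: [0.4492, 0.1102, 0.1086]
ee_rot: [0.741, 0.672, -0.0, 0.0]
ft_force: [-5.5, -1.0, 9.4]
grip_width: -0.002
grasp_force: 4.7
```

Emit:
{"method": "jog_arm", "body": {"deltas": [{"gripper":0,"offset":[0,0,0],"rotation":[0,0,0]},{"gripper":0,"offset":[0,-0.005,-0.02],"rotation":[0,0,0]},{"gripper":0,"offset":[0,-0.03,-0.03],"rotation":[0,0,0]},{"gripper":0,"offset":[0,-0.03,-0.03],"rotation":[0,0,0]},{"gripper":0.4,"offset":[0,-0.01,-0.03],"rotation":[0,0,0]},{"gripper":0.4,"offset":[0,0,-0.03],"rotation":[0,0,0]},{"gripper":0.4,"offset":[0,0,0],"rotation":[0,0,0]},{"gripper":0.4,"offset":[0,0,0],"rotation":[0,0,0]},{"gripper":0.4,"offset":[0,0,0],"rotation":[0,0,0]},{"gripper":0.4,"offset":[0,0,0],"rotation":[0,0,0]},{"gripper":0.4,"offset":[0,0,0],"rotation":[0,0,0]},{"gripper":0.4,"offset":[0,0,0],"rotation":[0,0,0]},{"gripper":0.4,"offset":[0,0,0],"rotation":[0,0,0]},{"gripper":0.4,"offset":[0,0,0],"rotation":[0,0,0]},{"gripper":0.4,"offset":[0,0,0],"rotation":[0,0,0]},{"gripper":0.4,"offset":[0,0,0],"rotation":[0,0,0]},{"gripper":0.4,"offset":[0,0,0],"rotation":[0,0,0]},{"gripper":0.4,"offset":[0,0,0],"rotation":[0,0,0]}]}}

```text
clock: 5.25
position: [0.3745, 0.1175, 0.2483]
ee_rot: [0.741, 0.672, 0.0, 0.0]
ft_force: [0.1, 0.0, 0.2]
grip_width: 0.399
grasp_force: 0.0
```

```bash
python3 - <<'E'
from h import *
o=manip.get_obs();im=imaging.camera("wrist");print(o["position"],yaw(o),o["grip_width"],o["ft_force"])
KT=cam("wrist",o);print(proj(KT,[[.496,.108,.096],[.496,.108,.07],[.499,.139,.07]]))
cv2.imwrite("pics/w2.png",im)
E
```

```text
[0.3745 0.1175 0.2483] 84.40153616266596 0.39922970665726887 [0.1466 0.0089 0.2348]
[[410.7199 198.3594]
 [400.4182 192.1242]
 [403.8382 160.9274]]
```

View pics/w2.png

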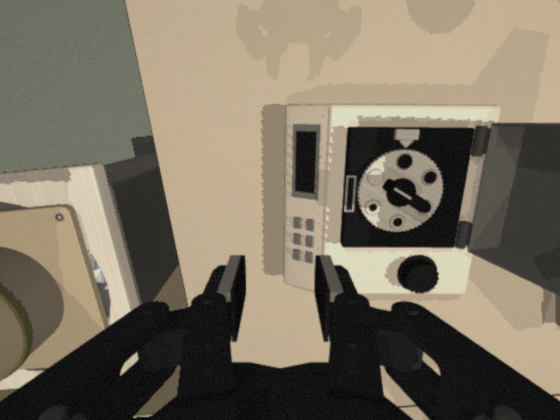

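The hood is open. The disc centre is at about (401,190), the pointer at (407,137), and the plugged station looks to be at about (374,178). A zoomed crop should confirm that.

```bash
python3 - <<'E'
from h import *
im=cv2.imread("pics/w2.png")
c=cv2.resize(im[120:255,335:480],None,fx=4,fy=4,interpolation=cv2.INTER_CUBIC);c=cv2.convertScaleAbs(c,alpha=1.5,beta=20);cv2.imwrite("pics/crop2.png",c)
E
```

```text
(no output)
```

View pics/crop2.png

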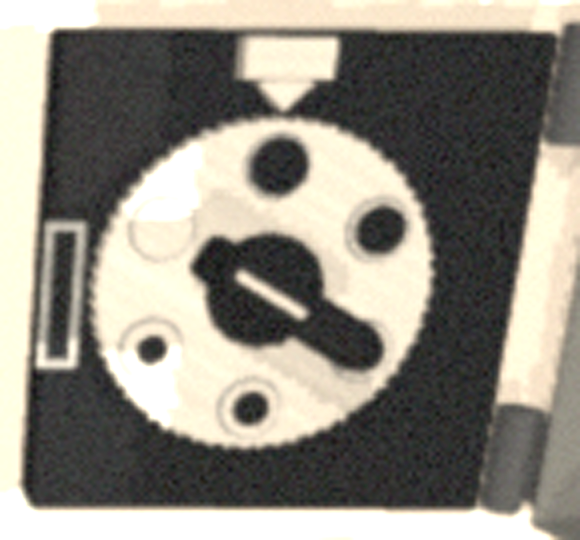

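The crop shows the ringed plug with no hole at upper left, 60° counter-clockwise of the pointer, and the light line points to it. One clockwise click is needed. The disc centre is at about (0.496, 0.110).

```bash
python3 - <<'E'
from h import *
o=manip.get_obs();KT=cam("wrist",o);print(ray(KT,[(400.4,190.1)],.07), ray(KT,[(411,198.5)],.096))
plan(np.array([.496,.110,.16]),144.6,9,.4)
E
```

```text
[[0.4959 0.1101 0.07  ]] [[0.4962 0.1078 0.096 ]]
from [0.3745 0.1174 0.2483] 84.40315325308794 5.3
{"gripper":0.4,"offset":[0,0.014,0.01],"rotation":[0,0,-6.7]},{"gripper":0.4,"offset":[-0.001,0.013,0.01],"rotation":[0,0,-6.7]},{"gripper":0.4,"offset":[-0.002,0.013,0.009],"rotation":[0,0,-6.7]},{"gripper":0.4,"offset":[-0.004,0.013,0.01],"rotation":[0,0,-6.7]},{"gripper":0.4,"offset":[-0.006,0.012,0.01],"rotation":[0,0,-6.7]},{"gripper":0.4,"offset":[-0.007,0.012,0.01],"rotation":[0,0,-6.7]},{"gripper":0.4,"offset":[-0.009,0.011,0.01],"rotation":[0,0,-6.7]},{"gripper":0.4,"offset":[-0.009,0.009,0.009],"rotation":[0,0,-6.7]},{"gripper":0.4,"offset":[-0.011,0.009,0.01],"rotation":[0,0,-6.7]},
-> [0.4965 0.11   0.1603] 144.70315325308792
```

Emit:
{"method": "jog_arm", "body": {"newtons": 25, "deltas": [{"gripper":0.4,"offset":[0,0.014,0.01],"rotation":[0,0,-6.7]},{"gripper":0.4,"offset":[-0.001,0.013,0.01],"rotation":[0,0,-6.7]},{"gripper":0.4,"offset":[-0.002,0.013,0.009],"rotation":[0,0,-6.7]},{"gripper":0.4,"offset":[-0.004,0.013,0.01],"rotation":[0,0,-6.7]},{"gripper":0.4,"offset":[-0.006,0.012,0.01],"rotation":[0,0,-6.7]},{"gripper":0.4,"offset":[-0.007,0.012,0.01],"rotation":[0,0,-6.7]},{"gripper":0.4,"offset":[-0.009,0.011,0.01],"rotation":[0,0,-6.7]},{"gripper":0.4,"offset":[-0.009,0.009,0.009],"rotation":[0,0,-6.7]},{"gripper":0.4,"offset":[-0.011,0.009,0.01],"rotation":[0,0,-6.7]},{"gripper":0.4,"offset":[0,0,0.02],"rotation":[0,0,0]},{"gripper":0.4,"offset":[0,0,0.02],"rotation":[0,0,0]},{"gripper":0.4,"offset":[0,0,0.02],"rotation":[0,0,0]},{"gripper":0.4,"offset":[0,0,0.012],"rotation":[0,0,0]},{"gripper":0.4,"offset":[0,0,0],"rotation":[0,0,0]}]}}

```text
clock: 6.7
position: [0.4956, 0.1097, 0.0869]
ee_rot: [0.303, 0.953, -0.0, -0.001]
ft_force: [-0.3, 0.5, -0.4]
grip_width: 0.401
grasp_force: 0.0
```

Emit:
{"method": "jog_arm", "body": {"newtons": 25, "deltas": [{"gripper":0,"offset":[0,0,0],"rotation":[0,0,0]},{"gripper":0,"offset":[0,0,0],"rotation":[0,0,0]},{"gripper":0,"offset":[0,0,0],"rotation":[0,0,0]},{"gripper":0,"offset":[0,0,0],"rotation":[0,0,0]},{"gripper":0,"offset":[0,0,0],"rotation":[0,0,0]},{"gripper":0,"offset":[0,0,0],"rotation":[0,0,0]}]}}

```text
clock: 7.3
position: [0.4957, 0.1083, 0.0891]
ee_rot: [0.304, 0.953, -0.002, -0.0]
ft_force: [-9.9, -6.9, 9.1]
grip_width: 0.136
grasp_force: 27.0
```

Emit:
{"method": "jog_arm", "body": {"deltas": [{"gripper":0,"offset":[0,-0.0015,-0.002],"rotation":[0,0,0]},{"gripper":0,"offset":[0,0,0],"rotation":[0,0,0]}]}}

```text
clock: 7.5
position: [0.4953, 0.1081, 0.0896]
ee_rot: [0.303, 0.953, -0.0, -0.0]
ft_force: [5.3, 0.0, -19.9]
grip_width: 0.135
grasp_force: 26.8
```

Emit:
{"method": "jog_arm", "body": {"deltas": [{"gripper":0,"offset":[0,0,0.0013],"rotation":[0,0,0]},{"gripper":0,"offset":[0,0,0],"rotation":[0,0,6]},{"gripper":0,"offset":[0,0,0],"rotation":[0,0,6]},{"gripper":0,"offset":[0,0,0],"rotation":[0,0,6]},{"gripper":0,"offset":[0,0,0],"rotation":[0,0,6]},{"gripper":0,"offset":[0,0,0],"rotation":[0,0,0]}]}}

```text
clock: 8.1
position: [0.4954, 0.1081, 0.0894]
ee_rot: [0.496, 0.869, -0.001, 0.0]
ft_force: [-3.1, -4.4, 1.1]
grip_width: 0.126
grasp_force: 29.6
```

Emit:
{"method": "jog_arm", "body": {"deltas": [{"gripper":0,"offset":[0,0,0],"rotation":[0,0,6]},{"gripper":0,"offset":[0,0,0],"rotation":[0,0,6]},{"gripper":0,"offset":[0,0,0],"rotation":[0,0,6]},{"gripper":0,"offset":[0,0,0],"rotation":[0,0,6]},{"gripper":0,"offset":[0,0,0],"rotation":[0,0,6]},{"gripper":0,"offset":[0,0,0],"rotation":[0,0,6]},{"gripper":0,"offset":[0,0,0],"rotation":[0,0,0]},{"gripper":0,"offset":[0,0,0],"rotation":[0,0,0]},{"gripper":0.4,"offset":[0,0,0],"rotation":[0,0,0]},{"gripper":0.4,"offset":[0,0,0],"rotation":[0,0,0]},{"gripper":0.4,"offset":[0,0,0],"rotation":[0,0,0]},{"gripper":0.4,"offset":[0,0,0],"rotation":[0,0,0]},{"gripper":0.4,"offset":[0,0,-0.03],"rotation":[0,0,0]},{"gripper":0.4,"offset":[0,0,-0.04],"rotation":[0,0,0]},{"gripper":0.4,"offset":[0,-0.04,-0.03],"rotation":[0,0,0]},{"gripper":0.4,"offset":[0,-0.045,-0.02],"rotation":[0,0,0]},{"gripper":0.4,"offset":[0,-0.035,-0.02],"rotation":[0,0,0]},{"gripper":0.4,"offset":[0,0,-0.02],"rotation":[0,0,0]},{"gripper":0,"offset":[0,0,0],"rotation":[0,0,0]},{"gripper":0,"offset":[0,0,0],"rotation":[0,0,0]}]}}

```text
clock: 10.1
position: [0.3764, 0.1199, 0.2491]
ee_rot: [0.739, 0.674, 0.0, 0.001]
ft_force: [-0.4, -0.3, 0.0]
grip_width: 0.064
grasp_force: 0.0
```

```bash
python3 - <<'E'
from h import *
o=manip.get_obs();im=imaging.camera("wrist");print(o["position"],yaw(o),o["grip_width"],o["ft_force"])
KT=cam("wrist",o);p=proj(KT,[[.496,.110,.07],[.499,.141,.07]]);print(p)
u,v=p[0].astype(int)
c=cv2.resize(im[v-75:v+75,u-80:min(u+120,560)],None,fx=4,fy=4,interpolation=cv2.INTER_CUBIC);cv2.imwrite("pics/w3.png",cv2.convertScaleAbs(c,alpha=1.4,beta=20))
E
```

```text
[0.3764 0.1199 0.2491] 84.7163665509112 0.06448069320874977 [-0.4382 -0.2577  0.0107]
[[397.8908 193.1489]
 [401.4    162.1075]]
```

View pics/w3.png

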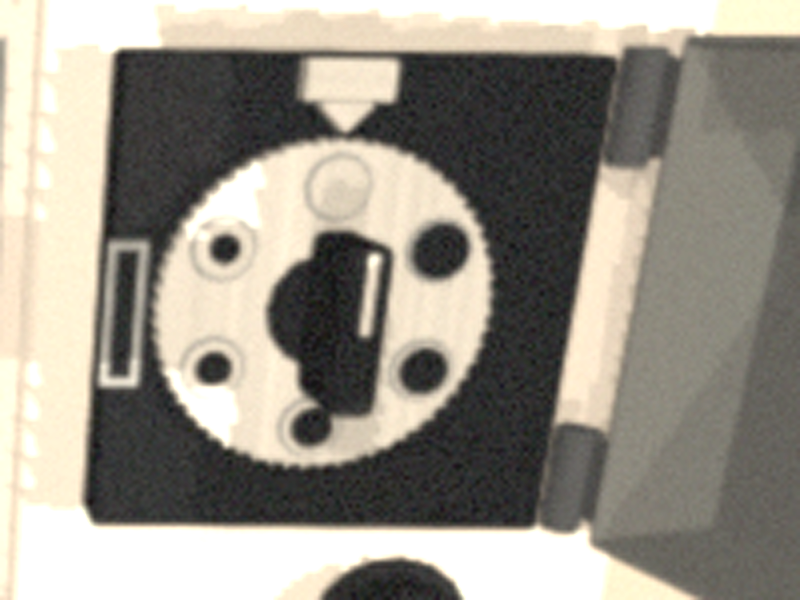

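The blank station now sits at the pointer. Next I plan the move behind the open hood and the closing arc.

```bash
python3 - <<'E'
from h import *
H=np.array([.5735,.102]);U=np.array([.9956,-.094])
plan(np.array([*(H+.112*U),.28]),174.6,14,0)
prev=np.array([-.112,.161]);c=prev.copy()
for t in list(range(105,0,-6))+[0,-3.2]:
    a=np.radians(t);r=.108
    f=r*np.cos(a)-.047*np.sin(a)-.011;z=.056+r*np.sin(a)+.047*np.cos(a)+.011
    q=np.round(np.array([f,z])-c,3);c=c+q;print(t,'[%g,0,%g]'%(q[0],-q[1]),c)
E
```

```text
from [0.3762 0.1198 0.2484] 84.7118880929303 10.15
{"gripper":0,"offset":[0,0.022,-0.002],"rotation":[0,0,-6.4]},{"gripper":0,"offset":[-0.002,0.022,-0.003],"rotation":[0,0,-6.4]},{"gripper":0,"offset":[-0.005,0.022,-0.002],"rotation":[0,0,-6.4]},{"gripper":0,"offset":[-0.008,0.021,-0.002],"rotation":[0,0,-6.4]},{"gripper":0,"offset":[-0.009,0.02,-0.002],"rotation":[0,0,-6.4]},{"gripper":0,"offset":[-0.012,0.018,-0.003],"rotation":[0,0,-6.4]},{"gripper":0,"offset":[-0.014,0.018,-0.002],"rotation":[0,0,-6.4]},{"gripper":0,"offset":[-0.015,0.016,-0.002],"rotation":[0,0,-6.4]},{"gripper":0,"offset":[-0.017,0.013,-0.002],"rotation":[0,0,-6.4]},{"gripper":0,"offset":[-0.019,0.012,-0.003],"rotation":[0,0,-6.4]},{"gripper":0,"offset":[-0.02,0.01,-0.002],"rotation":[0,0,-6.4]},{"gripper":0,"offset":[-0.021,0.007,-0.002],"rotation":[0,0,-6.4]},{"gripper":0,"offset":[-0.022,0.006,-0.002],"rotation":[0,0,-6.4]},{"gripper":0,"offset":[-0.021,0.002,-0.003],"rotation":[0,0,-6.4]},
-> [0.6845 0.0913 0.2804] 174.31188809293036
105 [0.028,0,0.002] [-0.084  0.159]
99 [0.01,0,-0.007] [-0.074  0.166]
93 [0.01,0,-0.006] [-0.064  0.172]
87 [0.012,0,-0.005] [-0.052  0.177]
81 [0.011,0,-0.004] [-0.041  0.181]
75 [0.013,0,-0.002] [-0.028  0.183]
69 [0.012,0,-0.002] [-0.016  0.185]
63 [0.012,0,0] [-0.004  0.185]
57 [0.012,0,0.002] [0.008 0.183]
51 [0.012,0,0.002] [0.02  0.181]
45 [0.012,0,0.004] [0.032 0.177]
39 [0.011,0,0.006] [0.043 0.171]
33 [0.011,0,0.006] [0.054 0.165]
27 [0.01,0,0.007] [0.064 0.158]
21 [0.009,0,0.008] [0.073 0.15 ]
15 [0.008,0,0.01] [0.081 0.14 ]
9 [0.007,0,0.01] [0.088 0.13 ]
3 [0.006,0,0.01] [0.094 0.12 ]
0 [0.003,0,0.006] [0.097 0.114]
-3.2 [0.002,0,0.006] [0.099 0.108]
```

Emit:
{"method": "jog_arm", "body": {"deltas": [{"gripper":0,"offset":[0,0.022,-0.002],"rotation":[0,0,-6.4]},{"gripper":0,"offset":[-0.002,0.022,-0.003],"rotation":[0,0,-6.4]},{"gripper":0,"offset":[-0.005,0.022,-0.002],"rotation":[0,0,-6.4]},{"gripper":0,"offset":[-0.008,0.021,-0.002],"rotation":[0,0,-6.4]},{"gripper":0,"offset":[-0.009,0.02,-0.002],"rotation":[0,0,-6.4]},{"gripper":0,"offset":[-0.012,0.018,-0.003],"rotation":[0,0,-6.4]},{"gripper":0,"offset":[-0.014,0.018,-0.002],"rotation":[0,0,-6.4]},{"gripper":0,"offset":[-0.015,0.016,-0.002],"rotation":[0,0,-6.4]},{"gripper":0,"offset":[-0.017,0.013,-0.002],"rotation":[0,0,-6.4]},{"gripper":0,"offset":[-0.019,0.012,-0.003],"rotation":[0,0,-6.4]},{"gripper":0,"offset":[-0.02,0.01,-0.002],"rotation":[0,0,-6.4]},{"gripper":0,"offset":[-0.021,0.007,-0.002],"rotation":[0,0,-6.4]},{"gripper":0,"offset":[-0.022,0.006,-0.002],"rotation":[0,0,-6.4]},{"gripper":0,"offset":[-0.021,0.002,-0.003],"rotation":[0,0,-6.4]},{"gripper":0,"offset":[0,0,0],"rotation":[0,0,0]}]}}

```text
clock: 11.65
position: [0.6861, 0.0904, 0.2776]
ee_rot: [0.049, 0.999, 0.0, -0.002]
ft_force: [-0.9, -1.2, -0.2]
grip_width: -0.002
grasp_force: 0.0
```

Emit:
{"method": "jog_arm", "body": {"deltas": [{"gripper":0,"offset":[0,0,0.03],"rotation":[0,0,0]},{"gripper":0,"offset":[0,0,0.03],"rotation":[0,0,0]},{"gripper":0,"offset":[0,0,0.03],"rotation":[0,0,0]},{"gripper":0,"offset":[0,0,0.029],"rotation":[0,0,0]},{"gripper":0,"offset":[0,0,0],"rotation":[0,0,0]}]}}

```text
clock: 12.15
position: [0.6816, 0.0908, 0.1562]
ee_rot: [0.05, 0.999, -0.001, -0.004]
ft_force: [-0.4, -0.2, -0.3]
grip_width: -0.002
grasp_force: 0.0
```

Emit:
{"method": "jog_arm", "body": {"deltas": [{"gripper":0,"offset":[0.014,0,0.0],"rotation":[0,0,0]},{"gripper":0,"offset":[0.013,0,0.0],"rotation":[0,0,0]},{"gripper":0,"offset":[0.01,0,-0.007],"rotation":[0,0,0]},{"gripper":0,"offset":[0.01,0,-0.006],"rotation":[0,0,0]},{"gripper":0,"offset":[0.012,0,-0.005],"rotation":[0,0,0]},{"gripper":0,"offset":[0.011,0,-0.004],"rotation":[0,0,0]},{"gripper":0,"offset":[0.013,0,-0.002],"rotation":[0,0,0]},{"gripper":0,"offset":[0,0,0],"rotation":[0,0,0]}]}}

```text
clock: 12.95
position: [0.6009, 0.1, 0.1871]
ee_rot: [0.049, 0.999, -0.0, 0.001]
ft_force: [1.6, 1.1, 1.4]
grip_width: -0.002
grasp_force: 0.9
```

Emit:
{"method": "jog_arm", "body": {"deltas": [{"gripper":0,"offset":[0.012,0,0.0],"rotation":[0,0,0]},{"gripper":0,"offset":[0.012,0,0.001],"rotation":[0,0,0]},{"gripper":0,"offset":[0.012,0,0.002],"rotation":[0,0,0]},{"gripper":0,"offset":[0.012,0,0.002],"rotation":[0,0,0]},{"gripper":0,"offset":[0.012,0,0.004],"rotation":[0,0,0]},{"gripper":0,"offset":[0.011,0,0.006],"rotation":[0,0,0]},{"gripper":0,"offset":[0.011,0,0.006],"rotation":[0,0,0]},{"gripper":0,"offset":[0,0,0],"rotation":[0,0,0]}]}}

```text
clock: 13.75
position: [0.5194, 0.108, 0.165]
ee_rot: [0.049, 0.999, -0.0, -0.0]
ft_force: [0.7, 1.1, 4.6]
grip_width: 0.001
grasp_force: 1.7
```

On the planned arc with light contact; continuing down to nearly shut.

Emit:
{"method": "jog_arm", "body": {"deltas": [{"gripper":0,"offset":[0.01,0,0.007],"rotation":[0,0,0]},{"gripper":0,"offset":[0.009,0,0.008],"rotation":[0,0,0]},{"gripper":0,"offset":[0.008,0,0.01],"rotation":[0,0,0]},{"gripper":0,"offset":[0.007,0,0.01],"rotation":[0,0,0]},{"gripper":0,"offset":[0.006,0,0.01],"rotation":[0,0,0]},{"gripper":0,"offset":[0.003,0,0.006],"rotation":[0,0,0]},{"gripper":0,"offset":[0.0,0,0.003],"rotation":[0,0,0]},{"gripper":0,"offset":[0.0,0,0.003],"rotation":[0,0,0]},{"gripper":0,"offset":[0,0,0],"rotation":[0,0,0]}]}}

```text
clock: 14.65
position: [0.477, 0.1123, 0.1081]
ee_rot: [0.05, 0.999, -0.0, -0.001]
ft_force: [-6.5, 1.3, 8.9]
grip_width: -0.002
grasp_force: 4.8
```

Emit:
{"method": "jog_arm", "body": {"deltas": [{"gripper":0,"offset":[0,0,0.001],"rotation":[0,0,0]},{"gripper":0,"offset":[0,0,0.0005],"rotation":[0,0,0]},{"gripper":0,"offset":[0,0,0],"rotation":[0,0,0]}]}}

```text
clock: 14.95
position: [0.4768, 0.1124, 0.1074]
ee_rot: [0.049, 0.999, -0.0, -0.001]
ft_force: [-13.0, -1.3, 19.5]
grip_width: 0.005
grasp_force: 10.1
```

The force rose sharply, so the hood is at the soft stop. Releasing now.

Emit:
{"method": "jog_arm", "body": {"deltas": [{"gripper":0,"offset":[0,0,-0.003],"rotation":[0,0,0]},{"gripper":0,"offset":[0,0,-0.004],"rotation":[0,0,0]},{"gripper":0,"offset":[0,0,-0.005],"rotation":[0,0,0]},{"gripper":0,"offset":[0,0,-0.005],"rotation":[0,0,0]},{"gripper":0,"offset":[0,0,0],"rotation":[0,0,0]},{"gripper":0,"offset":[0,0,0],"rotation":[0,0,0]},{"gripper":0,"offset":[0,0,0],"rotation":[0,0,0]},{"gripper":0,"offset":[0,0,0],"rotation":[0,0,0]},{"gripper":0,"offset":[0,0,0],"rotation":[0,0,0]}]}}

```text
clock: 15.85
position: [0.4774, 0.1119, 0.1233]
ee_rot: [0.05, 0.999, -0.0, -0.0]
ft_force: [-0.2, 0.8, 0.3]
grip_width: 0.003
grasp_force: 0.0
```

No contact force at 9 mm above the hood, so it's latched. I'll back off and check by camera.

Emit:
{"method": "jog_arm", "body": {"deltas": [{"gripper":0,"offset":[0,0,-0.03],"rotation":[0,0,0]},{"gripper":0,"offset":[0,0,-0.04],"rotation":[0,0,0]},{"gripper":0,"offset":[0.02,0,-0.04],"rotation":[0,0,0]},{"gripper":0,"offset":[0.02,0,-0.03],"rotation":[0,0,0]},{"gripper":0,"offset":[0,0,0],"rotation":[0,0,0]},{"gripper":0,"offset":[0,0,0],"rotation":[0,0,0]},{"gripper":0,"offset":[0,0,0],"rotation":[0,0,0]}]}}

```text
clock: 16.55
position: [0.4375, 0.1156, 0.2626]
ee_rot: [0.05, 0.999, -0.0, -0.001]
ft_force: [0.3, 0.7, -0.0]
grip_width: -0.0
grasp_force: 0.0
```

```bash
python3 - <<'E'
from h import *
print(manip.get_obs()["position"])
im=imaging.camera("scene");a=cv2.imread("pics/scene0.png")
s=lambda i:cv2.resize(i[130:310,110:400],None,fx=2.6,fy=1.6)
cv2.imwrite("pics/s4.png",np.vstack([s(a),s(im)]))
E
```

```text
[0.4375 0.1156 0.2626]
```

View pics/s4.png

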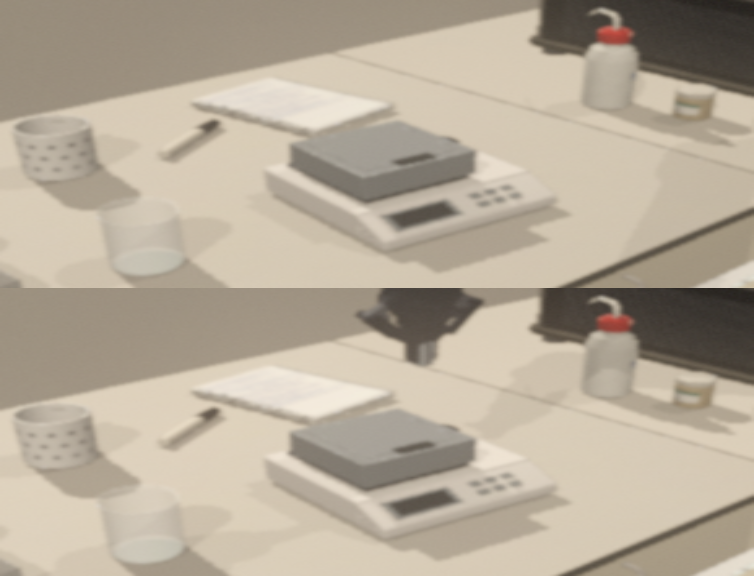

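The lower (current) view matches the upper (start) view: the hood is shut at about (380,440), the bystanders haven't moved and the gripper is clear.

```bash
python3 -c "
from workcell import workorder
print(workorder.hand_in())"
```

```text
the job is handed in; nothing more can be done
None
```

The job is handed in at about 17 s: the blank station was seen at the light port before closing, the hood is shut and held by its latch, the beaker, bottle and jar look unmoved, and the arm is clear; no verdict was shown.

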